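Load the centrifuge rotor in balanced pairs

ROBOT

A 6-joint arm with a two-finger parallel gripper is mounted at the origin on a cart in front of the work surface, level with it; the furniture and walls round the work are solid. World frame = base frame: x ahead of the robot, y to its left, z up, the work surface at z = 0. Lengths are in mm, angles in degrees, forces in N, time in s.
With the tool pointing down it reaches from about 300 to 850 mm from the base axis. Payload 4.2 kg.
Tool frame: the origin (TCP) lies midway between the tips of the shut fingers; the grasp point (between the pads) lies 19 mm behind it; z points along the fingers, y is the line along which they close (so a half turn about z gives the same grasp; the last joint's range is limited). The gripper opens to 91 mm and grips with 3 to 60 N. Pads are 32 mm wide; open, the fingers measure 118 mm over their backs; the gripper's body (76 mm by 178 mm) begins 60 mm behind the grasp point.
Start: joints at [-67.895, 18.312, 89.639, -0, 72.044, -1.146], TCP at [226.989, -528.32, 186.076] pointing down, gripper open.
Joint ranges: [-177.97, 177.97], [-48.28, 115.42], [12.27, 149.76], [-77.06, 257.06], [2.81, 150.46], [-146.56, 146.56]. Speed limits (degrees/s): [147.25, 147.25, 180, 180, 180, 180].

INTERFACE

Orientations are given as [roll, pitch, yaw] about the fixed x, y, z axes, in that order (R = Rz(yaw) Ry(pitch) Rx(roll)).
In Python, from workcell import state, grab_frame, camera_model, job_done gives the robot as it stands.
- The arm moves only by the shell command python3 -m pendant 'ROWS' [OPENING] [FORCE]. ROWS is rows parted by semicolons, their numbers by spaces, 1 to 8 of them, each of 6 numbers: dx, dy, dz in mm, then a rotation vector rx, ry, rz in degrees; each row shifts and turns the commanded pose from where the row before left it, along the tool's axes as they then stand; what a row does not reach is not made up. A row lasts 1/10 s, in which the tool goes at most 50 mm and 8.59 degrees, less where a joint would pass 70% of its speed; a pose out of reach is approached as far as the arm can. OPENING is the finger opening in mm, set as the command begins (- or left out keeps the last). The fingers move at their own pace and stop on an object; FORCE is the grip in N (left out, the last holds). Time passes only in rows, so rows that do not move let the fingers close. It prints the time, the measured TCP pose, the force, the opening and the grip force at its end.
- state(): the state, without advancing time (a new reading comes with each control period).
- grab_frame(name): name is "scene" or "top" or "wrist"; returns the picture (400x640x3 uint8, blue, green, red); there is no depth.
- camera_model(name): a dict with "fx", "fy", "cx", "cy" (pixels), "T" (4x4, takes a point from camera to world coordinates). Camera axes: x right, y up, looking along -z (the intrinsics and any distortion apply to the point x, -y, -z); pixel columns grow to the right and rows downward; lengths in mm; the calibration is good to about 2 mm. A picture is of the moment at which its call begins: read the wrist's pose just before it. camera_model takes no time and is no camera call; for the wrist camera it gives the pose at the moment of the call.
- job_done(): hands the job in; it is judged then, once.
The state is a dict: "time_s": time; "qpos": joint angles; "qvel": joint speeds; "effort": joint torques, N m; "ee_pos": TCP position; "ee_rot": TCP orientation; "force": force on the tool from outside, world axes, zero at the start; "torque": the same for the moment, N m; "gripper_width": finger opening in mm; "gripper_force": force on a finger pad.
Only numpy, scipy, OpenCV 4.12 (cv2) and the standard library are available. Lean on these libraries where they do the work, as an engineer would, in place of code of your own. Each camera call takes 0.05 s, during which the arm holds its last target. There are 200 camera calls.

TASK

Load the centrifuge so that it will run balanced: put the four capped tubes from the grey rack, foot first, into the empty holders of the rotor, so that every tube stands directly opposite (across the axis from) the other tube of its own kind - tall opposite tall, medium opposite medium, short opposite short (the kinds also differ in their caps). Leave the two tubes that are already in the rotor in their holders, seat every tube fully down, and let go of everything.

Things in the scene. Friction and masses are not known exactly. Their poses are not given: they have to be found in the camera images.
- rotor: Rotor with 6 dark upright sleeves (holders): bore 17.8 mm, 50 mm deep, rims 26 mm across, on a 65 mm radius at 0, 60, .. 300 degrees from its x axis towards y; a holder is paired with the one 180 degrees on. Origin on its vertical axis at the holders' inner floor level, 56 mm above the worktop; mouths 50 mm above it. Turns on its spindle with slight friction (0.04 N m), a push can turn it.
- rack: Grey plastic tube rack, fixed, 72 (x) by 226 (y) by 50 mm high, two rows of nine holes; origin centre of its underside. The four tubes to load stand in the row x = -15 mm, at y = -69, -23, 23 and 69 mm, in any order, feet 6 mm above the worktop, tops 41 to 76 mm above the rack. The other row is empty.
- tall_a: Tall tube that already stands in the rotor: 120 mm high overall, pale grey body 16 mm in diameter, white ribbed screw cap 28 mm in diameter and 16 mm high. Origin at the tip of its conical foot (foot 7 mm wide, reaching full width 12 mm up), z along the tube to the cap. 25 g. It stays.
- mid_a: Medium tube that already stands in the rotor: 102 mm high overall, pale grey body 16 mm in diameter, white stopper no wider than the body whose top 7 mm narrow to a 9 mm knob. Origin at the tip of its conical foot, z along the tube to the stopper. 25 g. It stays.
- tall_b: Tall tube in the rack, same as tall_a (120 mm high, broad ribbed 28 mm cap, 16 mm high). Origin at the tip of its foot, z to the cap.
- mid_b: Medium tube in the rack, same as mid_a (102 mm high, narrow 9 mm knob on top of the 16 mm stopper). Origin at the tip of its foot, z to the stopper.
- short_a: Short tube in the rack: 85 mm high overall, pale grey body 16 mm in diameter, smooth flat white cap 19 mm in diameter and 14 mm high. Origin at the tip of its conical foot (7 mm wide, full width 12 mm up), z to the cap. 25 g.
- short_b: Short tube in the rack, same as short_a (85 mm high, smooth flat 19 mm cap). Origin at the tip of its foot, z to the cap.
- centrifuge: Small round white centrifuge that carries the rotor, fixed; origin under the bowl's centre, x to the back. Body 238 mm wide, bowl rim 100 mm above the worktop (6 mm below the holders' mouths). Clear lid stays open, leaning back from x = +140 mm, up to 330 mm high; control nose in front. The hub disc lies below the mouths; a 22 mm hub nut rises 6 mm above them.

How it is judged:
By the outcome, as a careful person would: the job done as asked, in the order asked, and still so for the second after the job is handed in, with the robot touching nothing.
It also fails if it takes over 112 s, if anything falls off the work surface, if the arm or the gripper's body presses on something with over 40 N, if the wrist force passes 120 N, or if a joint passes its speed limit or range.

## Working session

There is one attempt and no reset: what is moved stays moved. The work goes in short steps, Python scripts to look and compute and a shell command to move; the robot and the scene stay as the last step left them, time stands still between calls to the robot, and variables do not carry over. Pictures are saved under pics/ and viewed, at most 14 in all, crops included, and the job is handed in when it is done.

```bash
ls; mkdir -p pics
python3 - <<'E'
from workcell import *
import cv2
for n in ("scene","top","wrist"):
    m=camera_model(n); print(n,{k:(v.round(3).tolist() if hasattr(v,'round') and k=='T' else v) for k,v in m.items()})
    cv2.imwrite(f"pics/{n}0.png",grab_frame(n))
print(state())
E
```

```text
pics
scene {'fx': 470.37956535902856, 'fy': 470.37956535902856, 'cx': 314.52906446837363, 'cy': 186.31650538327617, 'T': [[-0.582, 0.543, -0.606, -104.011], [-0.813, -0.386, 0.435, 470.576], [0.002, 0.746, 0.666, 795.546], [0.0, 0.0, 0.0, 1.0]]}
top {'fx': 396.63274813778037, 'fy': 396.63274813778037, 'cx': 322.4090551408433, 'cy': 198.4701649926918, 'T': [[-0.018, 0.998, -0.067, 485.854], [-1.0, -0.019, -0.024, -22.03], [-0.025, 0.067, 0.997, 1007.498], [0.0, 0.0, 0.0, 1.0]]}
wrist {'fx': 284.2869721273778, 'fy': 284.2869721273778, 'cx': 318.637874185301, 'cy': 196.35245346988083, 'T': [[0.395, 0.892, 0.218, 287.02], [-0.919, 0.384, 0.092, -501.225], [-0.001, -0.237, 0.972, 383.575], [0.0, 0.0, 0.0, 1.0]]}
{'time_s': 0.15, 'qpos': array([-6.78962764e+01,  1.83433448e+01,  8.96889147e+01, -1.61057693e-03,
        7.20435642e+01, -1.14591754e+00]), 'qvel': array([-0.05783401, -0.13174812, -0.17031346, -0.05204236,  0.00081111,
       -0.13000246]), 'effort': array([ 4.88402038e-04, -4.12774694e+01, -2.32155526e+01,  7.28552579e-02,
        4.33337654e-02, -8.99806173e-05]), 'ee_pos': array([ 226.81439123, -527.93621635,  185.42198395]), 'ee_rot': array([-1.79924161e+02,  1.47875141e-05,  2.32501387e+01]), 'force': array([ 0.63180899, -0.75723388,  0.46831644]), 'torque': array([-0.03383387, -0.08072795,  0.04258641]), 'gripper_force': 0.0, 'gripper_width': 91.30822043696706}
```

View pics/scene0.png

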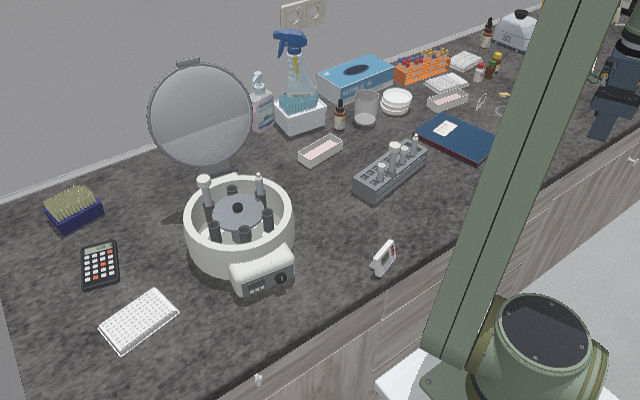

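View pics/top0.png

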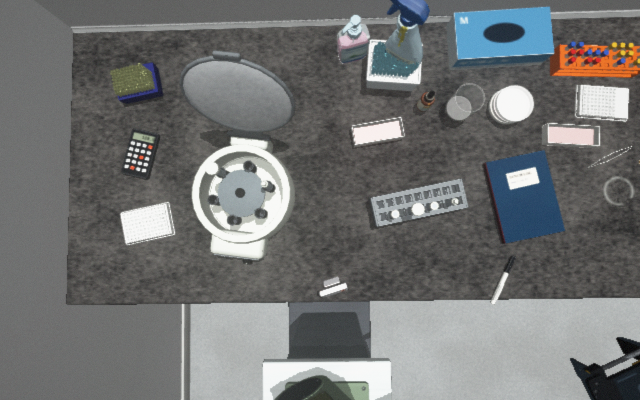

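The scene picture shows the centrifuge at (238,215) with tubes at (205,185) and (258,183), and the rack at (390,170). In the top view the rotor hub is at (240,193) and the rack centre at (419,202). I'll zoom in on both.

Run:
```python
import cv2,numpy as np
t=cv2.imread("pics/top0.png")
a=cv2.resize(t[140:265,185:300],None,fx=4,fy=4,interpolation=cv2.INTER_CUBIC)
b=cv2.resize(t[170:235,365:475],None,fx=3,fy=3,interpolation=cv2.INTER_CUBIC)
o=np.zeros((500,460+330,3),np.uint8); o[:a.shape[0],:460]=a; o[:b.shape[0],460:]=b
s=cv2.imread("pics/scene0.png")
c=cv2.resize(s[130:205,345:435],None,fx=3.6,fy=3.6,interpolation=cv2.INTER_CUBIC)
o[220:220+c.shape[0],460:460+c.shape[1]]=c
cv2.imwrite("pics/z1.png",o)
```

```text
(no output)
```

View pics/z1.png

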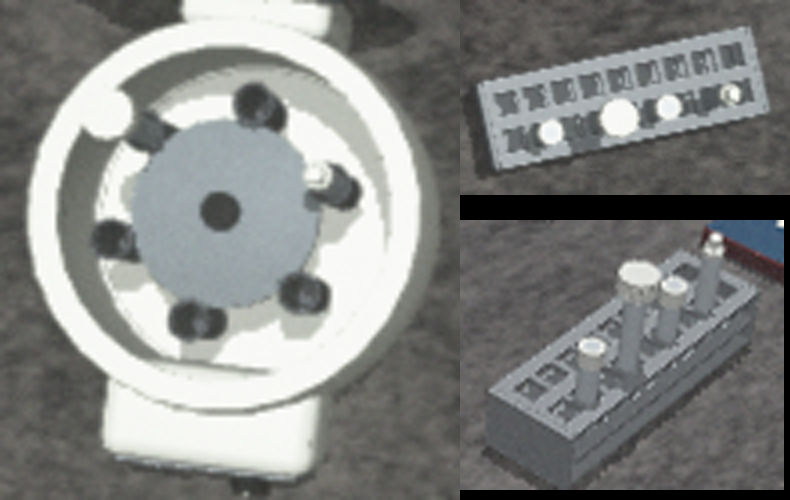

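The rack order from left (+y) to right is short, tall, short, mid. In the rotor, tall_a is at zoom (107,112) and mid_a at (318,175). Next I'll measure positions from the top view.

```bash
cat > h.py <<'E'
import cv2,numpy as np
from workcell import *
def ray(m,uv):
    d=np.array([(uv[0]-m['cx'])/m['fx'],-(uv[1]-m['cy'])/m['fy'],-1.])
    T=np.array(m['T']); return T[:3,3],T[:3,:3]@d
def onz(m,uv,z):
    o,d=ray(m,uv); return (o+d*(z-o[2])/d[2])
def proj(m,p):
    T=np.array(m['T']); c=T[:3,:3].T@(np.array(p)-T[:3,3]); return np.array([m['cx']+m['fx']*c[0]/-c[2],m['cy']-m['fy']*c[1]/-c[2]])
def blobs(mask,box,amin):
    x0,y0,x1,y1=box; sub=mask[y0:y1,x0:x1].astype(np.uint8)
    n,l,s,c=cv2.connectedComponentsWithStats(sub,connectivity=4)
    return [(c[i]+[x0,y0],s[i]) for i in range(1,n) if s[i][4]>=amin]
E
python3 - <<'E'
from h import *
t=cv2.imread("pics/top0.png").astype(int); m=camera_model("top"); g=t.min(2)
print("rack white")
for c,s in blobs(g>195,(370,180,470,225),6): print(c.round(1),s,[onz(m,c,z).round(0)[:2].tolist() for z in (91,108,126)])
print("nut")
for c,s in blobs(t.max(2)<75,(232,183,250,205),15): print(c.round(1),s,onz(m,c,112).round(1))
for n,p,z in (("tall",(185+107/4,140+112/4),176),("mid",(185+318/4,140+174/4),158)): print(n,onz(m,p,z).round(1))
print("rim");
for u,v in ((75,209),(110,201),(75,40),(75,40)): pass
# rack corners from zoom at z=50
for u,v in ((479,86),(749,29),(768,110),(503,168)): print(onz(m,(365+(u-460)/3,170+v/3),50).round(1))
print("centrifuge rim L,R,T,B",[onz(m,(185+u/4,140+v/4),100).round(0)[:2].tolist() for u,v in ((27,215),(420,215),(222,18),(222,412))])
E
```

```text
rack white
[455.7 200.5] [83 19  5  5 15] [[537.0, -306.0], [536.0, -301.0], [535.0, -296.0]]
[434.1 205.3] [61 22  8  8 50] [[527.0, -257.0], [526.0, -252.0], [525.0, -248.0]]
[417.8 208.8] [ 42  23  13  13 124] [[519.0, -219.0], [519.0, -216.0], [518.0, -212.0]]
[394.9 213.6] [22 29  7  9 50] [[509.0, -167.0], [509.0, -164.0], [509.0, -161.0]]
nut
[239.5 192.4] [ 4  6  8  8 50] [563.8 187.8 112. ]
tall [611.4 232.  176. ]
mid [578.  122.7 158. ]
rim
[ 547.6 -117.3   50. ]
[ 589.2 -334.5   50. ]
[ 523.9 -346.9   50. ]
[ 481.5 -134.8   50. ]
centrifuge rim L,R,T,B [[564.0, 302.0], [559.0, 74.0], [677.0, 188.0], [449.0, 189.0]]
```

```bash
cat > go.py <<'E'
# usage: go.py x y z yaw -> displacement in current tool axes, rotvec; and displacement after the rotation
import sys; from h import *
from scipy.spatial.transform import Rotation as R
s=state(); r=R.from_euler('xyz',s['ee_rot'],degrees=True)
x,y,z,yaw=map(float,sys.argv[1:5]); g=R.from_euler('xyz',[180,0,yaw],degrees=True)
d=np.array([x,y,z])-s['ee_pos']
print('t',round(s['time_s'],2),'now',s['ee_pos'].round(1),s['ee_rot'].round(1),'q',s['qpos'].round(0),'F',s['force'].round(1),'w',round(s['gripper_width'],1),round(s['gripper_force'],1))
print('move first:',r.inv().apply(d).round(1),'| rot',(r.inv()*g).as_rotvec(degrees=True).round(2),'| after rot:',g.inv().apply(d).round(1))
E
python3 go.py 522 -235 250 101.3
```

```text
t 0.15 now [ 226.8 -527.9  185.4] [-179.9    0.    23.3] q [-68.  18.  90.  -0.  72.  -1.] F [ 0.6 -0.8  0.5] w 91.3 0.0
move first: [ 386.8 -152.7  -64.4] | rot [-6.000e-02 -5.000e-02 -7.805e+01] | after rot: [229.4 346.9 -64.6]
```

```bash
python3 -m pendant '36 -14 -20; 40 -16 -20; 40 -16 -20 0 0 0; 45 -18 0 0 0 0; 45 -18 0 0 0 0;45 -18 0 0 0 0; 45 -18 0 0 0 0; 45 -18 0 0 0 0'; python3 go.py 522 -235 250 101.3
```

```text
t 0.15 now [ 226.8 -527.9  185.4] [-179.9    0.    23.3] q [-68.  18.  90.  -0.  72.  -1.] F [ 0.6 -0.8  0.5] w 91.3 0.0
move first: [ 386.8 -152.7  -64.4] | rot [-6.000e-02 -5.000e-02 -7.805e+01] | after rot: [229.4 346.9 -64.6]Traceback (most recent call last):
ValueError: setting an array element with a sequence. The requested array has an inhomogeneous shape after 1 dimensions. The detected shape was (8,) + inhomogeneous part.
```

```bash
python3 -m pendant '36 -14 -20 0 0 0; 40 -16 -20 0 0 0; 40 -16 -20 0 0 0; 45 -18 0 0 0 0; 45 -18 0 0 0 0;45 -18 0 0 0 0; 45 -18 0 0 0 0; 45 -18 0 0 0 0'; python3 -m pendant '0 0 0 0 0 -8.5;0 0 0 0 0 -8.5;0 0 0 0 0 -8.5;0 0 0 0 0 -8.5;0 0 0 0 0 -8.5;0 0 0 0 0 -8.5;0 0 0 0 0 -8.5;0 0 0 0 0 -8.5';  python3 go.py 522 -235 250 101.3
```

```text
time_s: 0.95
ee_pos: [487.6, -267.1, 245.9]
ee_rot: [180.0, 0.0, 23.3]
force: [1.3, -1.0, -0.0]
gripper_width: 91.2
gripper_force: 0.0
time_s: 1.75
ee_pos: [486.4, -268.6, 245.7]
ee_rot: [-180.0, -0.0, 91.6]
force: [-0.5, 0.7, 0.6]
gripper_width: 91.3
gripper_force: 0.0
t 1.75 now [ 486.4 -268.6  245.7] [-180.    -0.    91.6] q [-30.  15.  86.  -0.  79. -32.] F [-0.5  0.7  0.6] w 91.3 0.0
move first: [32.6 36.5 -4.3] | rot [-0.04 -0.02 -9.69] | after rot: [26.  41.5 -4.3]
```

```bash
python3 -m pendant '16 18 -2 0 0 -4.8;14 20 -2 0 0 -4.8;0 0 0 0 0 0'; python3 go.py 522 -235 250 101.3
python3 - <<'E'
from h import *
m=camera_model("wrist"); im=grab_frame("wrist"); cv2.imwrite("pics/w1.png",im)
mt=camera_model("top")
for p in ((509,-167,91),(518,-212,126),(527,-257,91),(536,-301,108)): print(p,proj(m,p).round(1))
E
```

```text
time_s: 2.05
ee_pos: [524.2, -234.8, 249.7]
ee_rot: [180.0, -0.0, 101.0]
force: [-0.5, -0.1, -0.2]
gripper_width: 91.2
gripper_force: 0.0
t 2.05 now [ 524.2 -234.8  249.7] [180.  -0. 101.] q [-25.  16.  83.   0.  80. -36.] F [-0.5 -0.1 -0.2] w 91.2 0.0
move first: [ 0.2 -2.2 -0.3] | rot [ 0.04 -0.04 -0.28] | after rot: [ 0.3 -2.2 -0.3]
(509, -167, 91) [317.4 125.1]
(518, -212, 126) [317.5 166.5]
(527, -257, 91) [317.8 198.2]
(536, -301, 108) [318.1 235.6]
```

View pics/w1.png

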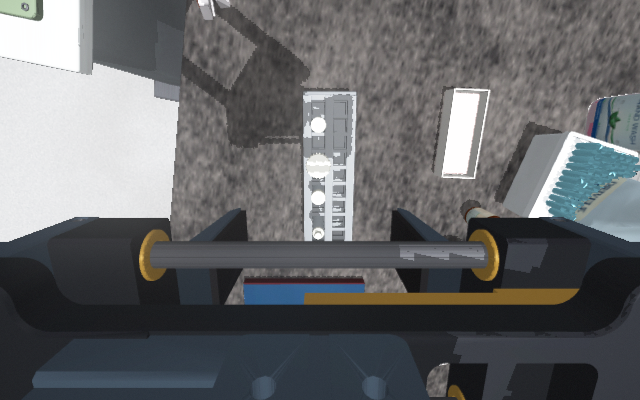

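The wrist view shows the four caps at (318,125), (317,165), (318,197) and (318,234). They lie within 1 px of the top-view predictions. I'll refine them and then pick tall_b first.

```bash
python3 - <<'E'
from h import *
m=camera_model("wrist"); im=cv2.imread("pics/w1.png").astype(int)
for c,s in blobs(im.min(2)>215,(300,110,336,245),12): print(c.round(1),s,[onz(m,c,z).round(1)[:2].tolist() for z in (91,108,126)])
E
python3 go.py 517.5 -212 250 101.3
```

```text
[315.5 126.9] [  4   5  22  23 306] [[505.8, -170.5], [506.0, -170.5], [506.2, -170.5]]
[319.9 182.3] [   4   43   32   85 1171] [[524.2, -237.0], [523.5, -233.8], [522.8, -230.4]]
[318.  233.3] [ 13 118  11  11  80] [[535.0, -305.4], [533.8, -298.9], [532.5, -292.1]]
t 2.1 now [ 523.  -235.7  249.6] [-180.    -0.   100.9] q [-25.  16.  83.  -0.  80. -36.] F [ 0.3 -0.9 -0.1] w 91.3 0.0
move first: [24.3 -0.9 -0.4] | rot [-0.05 -0.01 -0.4 ] | after rot: [24.3 -0.8 -0.4]
```

```bash
python3 -m pendant '24.3 -0.9 0 0 0 -0.4;0 0 40 0 0 0;0 0 40 0 0 0;0 0 40 0 0 0;0 0 30 0 0 0;0 0 0 0 0 0' 60; python3 go.py 517.5 -212 99 101.3
```

```text
time_s: 2.7
ee_pos: [513.1, -211.8, 95.9]
ee_rot: [-179.5, -0.3, 101.2]
force: [0.3, -0.3, 0.2]
gripper_width: 59.7
gripper_force: 0.0
t 2.7 now [ 513.1 -211.8   95.9] [-179.5   -0.3  101.2] q [-24.  21.  99.  -0.  60. -35.] F [ 0.3 -0.3  0.2] w 59.7 0.0
move first: [-1.   4.3 -3.2] | rot [-0.5  -0.31 -0.13] | after rot: [-1.   4.3 -3.1]
```

```bash
python3 -m pendant '0 0 0 0 0 0;0 0 0 0 0 0;0 0 0 0 0 0;0 0 0 0 0 0;0 0 0 0 0 0;0 0 0 0 0 0;0 0 0 0 0 0;0 0 0 0 0 0' 10 25; python3 go.py 517.5 -212 99 101.3
```

```text
time_s: 3.5
ee_pos: [517.2, -212.6, 100.1]
ee_rot: [-180.0, 0.0, 101.3]
force: [-0.5, -0.3, -0.4]
gripper_width: 10.2
gripper_force: 0.0
t 3.5 now [ 517.2 -212.6  100.1] [-180.     0.   101.3] q [-24.  21.  99.  -0.  60. -35.] F [-0.5 -0.3 -0.4] w 10.2 0.0
move first: [0.6 0.4 1.1] | rot [-0.    0.   -0.05] | after rot: [0.6 0.4 1.1]
```

Nothing is held: width is 10.2 with no grip force. I'll look before acting.

Run:
```python
from h import *
a=grab_frame("wrist"); b=grab_frame("scene")
print(proj(camera_model("scene"),state()['ee_pos']),proj(camera_model("wrist"),state()['ee_pos']))
o=np.zeros((400,800,3),np.uint8); o[:200,:320]=cv2.resize(a,(320,200)); o[:,320:]=cv2.resize(b[110:230,330:474],(480,400),interpolation=cv2.INTER_CUBIC)
cv2.imwrite("pics/l1.png",o)
```

```text
[394.33343896 152.44637004] [319.52739399 221.28846117]
```

View pics/l1.png

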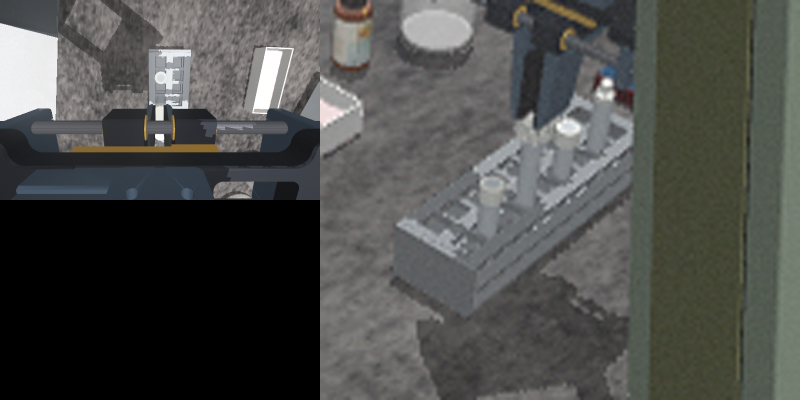

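Run:
```python
from h import *
a=grab_frame("wrist"); cv2.imwrite("pics/l2.png",cv2.resize(a[80:310,200:440],None,fx=2.5,fy=2.5,interpolation=cv2.INTER_CUBIC)); print(state()['gripper_width'],state()['gripper_force'])
m=camera_model("wrist"); print([proj(m,(518,-212,z)).round(0) for z in (126,110)])
```

```text
9.801021746669436 0.0
[array([321., 234.]), array([321., 225.])]
```

View pics/l2.png

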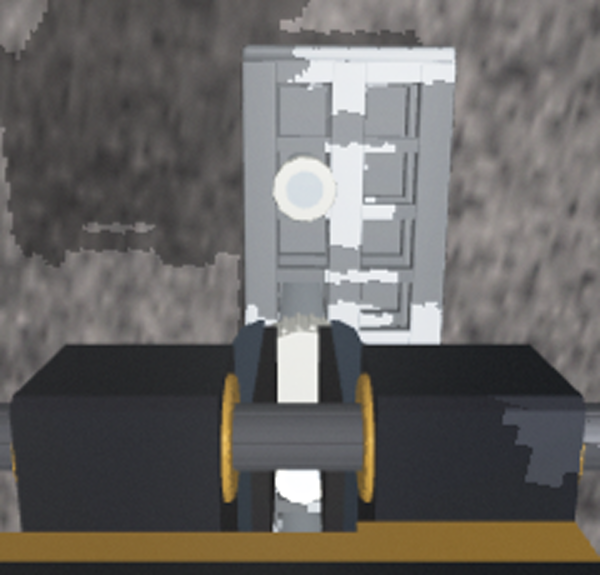

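The cap sits between the fingers, but no grip registers at an opening of 10. I'll reopen and watch the width while closing again in stages.

```bash
python3 -m pendant '0 0 0 0 0 0;0 0 0 0 0 0;0 0 0 0 0 0;0 0 0 0 0 0' 50 25;python3 - <<'E'
from h import *
a=grab_frame("wrist"); b=grab_frame("scene")
o=np.zeros((400,800,3),np.uint8); o[:400,:400]=cv2.resize(a[120:280,240:400],(400,400)); o[:,400:]=cv2.resize(b[110:210,350:450],(400,400),interpolation=cv2.INTER_CUBIC)
cv2.imwrite("pics/l3.png",o)
E
python3 -m pendant '0 0 0 0 0 0;0 0 0 0 0 0;0 0 0 0 0 0;0 0 0 0 0 0' 22 25; python3 -m pendant '0 0 0 0 0 0;0 0 0 0 0 0;0 0 0 0 0 0;0 0 0 0 0 0' 0 25
```

```text
time_s: 4.05
ee_pos: [517.2, -212.6, 100.1]
ee_rot: [180.0, 0.0, 101.3]
force: [-0.3, -0.6, -1.1]
gripper_width: 39.1
gripper_force: 0.0
time_s: 4.55
ee_pos: [517.2, -212.6, 100.1]
ee_rot: [180.0, 0.0, 101.3]
force: [0.7, 0.7, -0.3]
gripper_width: 22.6
gripper_force: 0.0
time_s: 4.95
ee_pos: [517.2, -212.6, 100.1]
ee_rot: [180.0, 0.0, 101.3]
force: [-0.7, 0.6, -1.0]
gripper_width: 0.8
gripper_force: 0.0
```

View pics/l3.png

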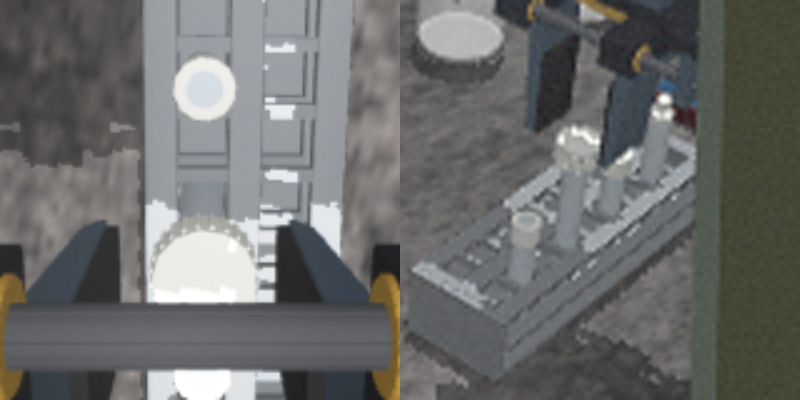

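Run:
```python
from h import *
from scipy.spatial.transform import Rotation as R
m=camera_model("wrist"); s=state(); r=R.from_euler('xyz',s['ee_rot'],degrees=True).as_matrix(); ms=camera_model("scene")
for b in (0,-10,-20,-30,-40):
  P=[s['ee_pos']+r@np.array([16,y,b]) for y in (-19.5,19.5)]
  print(b,[proj(m,p).round(1).tolist() for p in P],[((proj(ms,p)-[350,110])*4+[400,0]).round(0).tolist() for p in P])
T=np.array(m['T']); print("cam in tool",r.T@(T[:3,3]-s['ee_pos']))
for z in (126,110,100): print(z,proj(m,(518,-212,z)).round(1))
# cap blob in l3
```

```text
0 [[292.5, 200.2], [346.6, 200.2]] [[588.0, 195.0], [535.0, 168.0]]
-10 [[291.2, 203.8], [348.0, 203.8]] [[590.0, 182.0], [537.0, 155.0]]
-20 [[289.7, 207.9], [349.6, 207.9]] [[592.0, 169.0], [539.0, 141.0]]
-30 [[288.2, 212.3], [351.3, 212.3]] [[594.0, 155.0], [540.0, 128.0]]
-40 [[286.4, 217.3], [353.2, 217.4]] [[596.0, 141.0], [542.0, 114.0]]
cam in tool [  67.31489596   -0.81154984 -198.26190243]
126 [321.1 233.6]
110 [320.9 225.2]
100 [320.7 220.6]
```

Both views put the real fingertips about 25 mm above the reported TCP, so the fingers closed just over the cap. I'll open, go 25 mm lower (still clear of the rack) and close.

```bash
python3 -m pendant '0 0 0 0 0 0;0 0 0 0 0 0;0 0 0 0 0 0;0 0 0 0 0 0;0 0 0 0 0 0;0 0 10 0 0 0;0 0 15 0 0 0;0 0 0 0 0 0' 60; python3 -m pendant '0 0 0 0 0 0;0 0 0 0 0 0;0 0 0 0 0 0;0 0 0 0 0 0;0 0 0 0 0 0;0 0 0 0 0 0' 5 25; python3 go.py 517.5 -212 75 101.3
```

```text
time_s: 5.75
ee_pos: [515.5, -211.9, 72.7]
ee_rot: [-179.8, -0.2, 101.3]
force: [-1.0, -0.2, 0.2]
gripper_width: 59.2
gripper_force: 0.0
time_s: 6.35
ee_pos: [517.5, -212.8, 75.4]
ee_rot: [180.0, 0.0, 101.2]
force: [-0.1, 0.3, 1.3]
gripper_width: 26.9
gripper_force: 25.0
t 6.35 now [ 517.5 -212.8   75.4] [180.    0.  101.2] q [-24.  22. 101.  -0.  57. -35.] F [-0.1  0.3  1.3] w 26.9 25.0
move first: [0.8 0.1 0.4] | rot [ 0.04  0.03 -0.05] | after rot: [0.8 0.1 0.4]
```

Gripped: 27 mm wide, 25 N. Next I lift it and carry it to the holder at 222.6°.

```bash
python3 -m pendant '0 0 -25 0 0 0;0 0 -40 0 0 0;0 0 -40 0 0 0;0 0 -20 0 0 0;0 0 0 0 0 0';  python3 go.py 516 143.8 200 101.3
```

```text
time_s: 6.85
ee_pos: [519.1, -213.4, 203.5]
ee_rot: [179.7, 0.2, 101.3]
force: [0.6, -0.4, -0.1]
gripper_width: 27.1
gripper_force: 25.0
t 6.85 now [ 519.1 -213.4  203.5] [179.7   0.2 101.3] q [-24.  16.  90.  -0.  73. -35.] F [ 0.6 -0.4 -0.1] w 27.1 25.0
move first: [351.   66.7   2.4] | rot [ 0.34  0.24 -0.05] | after rot: [350.9  67.    3.5]
```

```bash
python3 -m pendant '20 4 0 0 0 0;44 8.3 0 0 0 0;44 8.4 0 0 0 0;44 8.4 0 0 0 0;44 8.4 0 0 0 0;44 8.4 0 0 0 0;44 8.4 0 0 0 0;44 8.4 0 0 0 0'; python3 -m pendant '18 3 0 0 0 0;0 0 0 0 0 0;0 0 0 0 0 0'; python3 go.py 516 143.8 200 101.3;python3 - <<'E'
from h import *
for n in ("top","scene","wrist"): cv2.imwrite(f"pics/p1{n}.png",grab_frame(n))
a=cv2.imread("pics/p1top.png")[140:250,180:300]; b=cv2.imread("pics/p1scene.png")[140:300,160:320];c=cv2.imread("pics/p1wrist.png")
o=np.zeros((600,800,3),np.uint8); o[:330,:360]=cv2.resize(a,(360,330),interpolation=cv2.INTER_CUBIC); o[:400,400:]=cv2.resize(b,(400,400),interpolation=cv2.INTER_CUBIC); o[345:595,:400]=cv2.resize(c,(400,250))
cv2.imwrite("pics/p1.png",o)
E
```

```text
time_s: 7.65
ee_pos: [513.4, 122.8, 198.3]
ee_rot: [-179.8, 0.0, 101.2]
force: [-0.4, -0.5, -0.2]
gripper_width: 27.6
gripper_force: 25.0
time_s: 7.95
ee_pos: [513.3, 139.2, 198.6]
ee_rot: [-179.8, 0.1, 101.3]
force: [0.3, 0.2, -0.5]
gripper_width: 26.8
gripper_force: 25.0
t 7.95 now [513.3 139.2 198.6] [-1.798e+02  1.000e-01  1.013e+02] q [14. 14. 94. -0. 72.  3.] F [ 0.3  0.2 -0.5] w 26.8 25.0
move first: [ 4.   3.5 -1.4] | rot [-0.15  0.05  0.01] | after rot: [ 4.   3.5 -1.4]
```

View pics/p1.png

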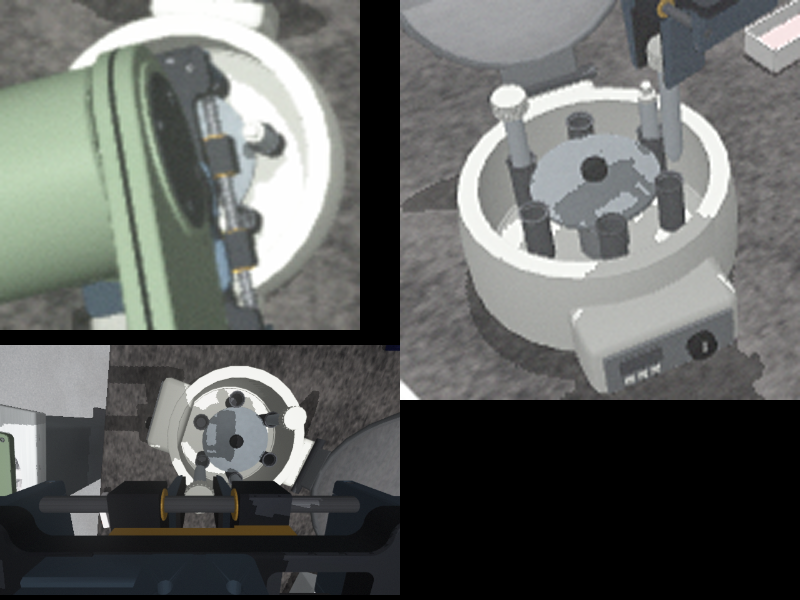

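Tube held vertical over the lower-right sleeve (scene zoom: tube foot (675,160), sleeve mouth (668,180)). I'll check the nut, foot and sleeve offsets numerically.

Run:
```python
from h import *
from workcell import *
m=camera_model("wrist"); ms=camera_model("scene"); mt=camera_model("top"); e=state()['ee_pos']
im=cv2.imread("pics/p1wrist.png").astype(int)
print("nut pred",proj(m,(563.8,187.8,112)).round(1))
for c,s in blobs(im.max(2)<70,(360,140,395,170),20): print(c.round(1),s,onz(m,c,112).round(1))
sc=cv2.imread("pics/p1scene.png").astype(int)
print("scene nut pred",proj(ms,(563.8,187.8,112)).round(1))
for c,s in blobs(sc.max(2)<75,(228,195,250,215),20): print(c.round(1),s,onz(ms,c,112).round(1))
for k in range(6):
    a=np.radians(42.6+60*k); p=(563.8+65*np.cos(a),187.8+65*np.sin(a),106); print(42.6+60*k,'scene',((proj(ms,p)-[160,140])*2.5+[400,0]).round(0),'wrist',proj(m,p).round(1))
print("foot pred zoom",((proj(ms,(e[0],e[1],129))-[160,140])*2.5+[400,0]).round(0))
for p in ((611.4,232,176),(578,122.7,158)): print(((proj(ms,p)-[160,140])*2.5+[400,0]).round(0))
c=cv2.imread("pics/p1wrist.png")[10:190,260:520]; b=cv2.imread("pics/p1scene.png")[165:260,240:290]
o=np.zeros((540,800,3),np.uint8);o[:360,:520]=cv2.resize(c,None,fx=2,fy=2,interpolation=cv2.INTER_CUBIC);o[:532,520:]=cv2.resize(b,(280,532),interpolation=cv2.INTER_CUBIC);cv2.imwrite("pics/p2.png",o)
```

```text
nut pred [377.8 156. ]
[377.6 153.9] [  7   3  23  22 383] [563.  189.8 112. ]
scene nut pred [238.  204.7]
[237.4 207.4] [ 5  8 10  9 71] [557.5 192.6 112. ]
42.6 scene [523. 156.] wrist [434.2 121.1]
102.6 scene [535. 209.] wrist [378.2  87.8]
162.6 scene [612. 221.] wrist [320.8 124. ]
222.6 scene [670. 178.] wrist [322.2 187.9]
282.6 scene [652. 128.] wrist [375.2 216.2]
342.6 scene [581. 118.] wrist [429.7 185.3]
foot pred zoom [676. 157.]
[510.  93.]
[649.  82.]
```

View pics/p2.png

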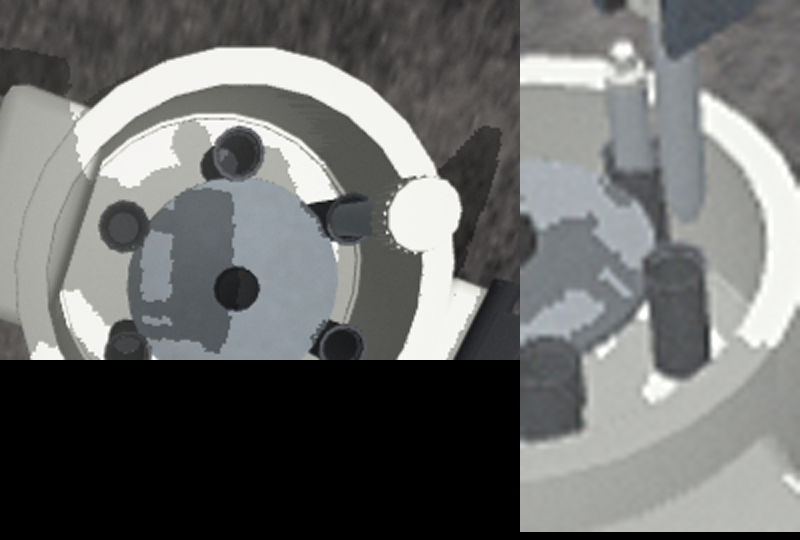

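Measured wrist sleeve centres are about (379,86), (321,123) and (431,182). They agree with predictions to 1–2.5 px, and the scene view of foot and sleeve agrees too. I'll align and insert.

```bash
python3 go.py 516 143.2 170 101.3; python3 -m pendant '3.3 3.5 0 0 0 0;0 0 0 0 0 0;0 0 15 0 0 0;0 0 13 0 0 0;0 0 0 0 0 0';python3 go.py 516 143.2 125.4 101.3
```

```text
t 8.1 now [514.  138.3 199.5] [-179.9    0.   101.2] q [14. 14. 94. -0. 72.  3.] F [-0.4 -0.4 -0.7] w 27.2 25.0
move first: [ 4.5  3.  29.5] | rot [-0.06  0.03 -0.14] | after rot: [ 4.5  3.  29.5]
time_s: 8.6
ee_pos: [515.8, 142.8, 170.4]
ee_rot: [-179.8, 0.0, 101.2]
force: [-0.1, 0.3, -0.1]
gripper_width: 27.4
gripper_force: 25.0
t 8.6 now [515.8 142.8 170.4] [-179.8    0.   101.2] q [14. 15. 96. -0. 69.  3.] F [-0.1  0.3 -0.1] w 27.4 25.0
move first: [ 0.4  0.4 45. ] | rot [-0.21  0.02 -0.08] | after rot: [ 0.4  0.3 45. ]
```

```bash
python3 -m pendant '0 0 6 0 0 0;0 0 6 0 0 0;0 0 6 0 0 0';python3 -m pendant '0 0 8 0 0 0;0 0 8 0 0 0;0 0 0 0 0 0';python3 go.py 516 143.2 125.4 101.3
```

```text
time_s: 8.9
ee_pos: [517.2, 143.5, 154.0]
ee_rot: [180.0, 0.0, 101.2]
force: [-0.2, 0.2, -0.8]
gripper_width: 27.3
gripper_force: 25.0
time_s: 9.2
ee_pos: [516.2, 143.3, 136.6]
ee_rot: [-179.9, 0.0, 101.3]
force: [-0.8, -0.5, -0.4]
gripper_width: 27.0
gripper_force: 25.0
t 9.2 now [516.2 143.3 136.6] [-179.9    0.   101.3] q [14. 17. 99. -0. 64.  3.] F [-0.8 -0.5 -0.4] w 27.0 25.0
move first: [-0.  -0.1 11.2] | rot [-0.14  0.01 -0.05] | after rot: [-0.1 -0.2 11.2]
```

```bash
python3 -m pendant '0 0 6 0 0 0;0 0 4.5 0 0 0;0 0 0 0 0 0;0 0 1.2 0 0 0;0 0 0 0 0 0';python3 -m pendant '0 0 0 0 0 0;0 0 0 0 0 0;0 0 0 0 0 0;0 0 0 0 0 0;0 0 0 0 0 0' 50
```

```text
time_s: 9.7
ee_pos: [517.0, 143.5, 126.4]
ee_rot: [180.0, 0.0, 101.2]
force: [-0.0, 0.4, 0.2]
gripper_width: 27.2
gripper_force: 25.0
time_s: 10.2
ee_pos: [517.0, 143.4, 126.4]
ee_rot: [180.0, 0.0, 101.2]
force: [-0.8, 0.6, 0.5]
gripper_width: 50.3
gripper_force: 0.0
```

tall_b is in with no force. Next is mid_b.

```bash
python3 -m pendant '0 0 -20 0 0 0;0 0 -35 0 0 0;0 0 -35 0 0 0;-40 -8 0 0 0 0;-44 -8.5 0 0 0 0;-44 -8.5 0 0 0 0;-44 -8.5 0 0 0 0;-44 -8.5 0 0 0 0'; python3 go.py 535.5 -300.5 215 101.3
```

```text
time_s: 11.0
ee_pos: [517.6, -78.3, 216.5]
ee_rot: [180.0, 0.0, 101.3]
force: [0.7, 0.5, -0.4]
gripper_width: 49.9
gripper_force: 0.0
t 11.0 now [517.6 -78.3 216.5] [180.    0.  101.3] q [-10.  13.  93.  -0.  74. -21.] F [ 0.7  0.5 -0.4] w 49.9 0.0
move first: [-221.4  -25.9    1.6] | rot [ 0.03  0.01 -0.04] | after rot: [-221.4  -26.     1.5]
```

```bash
python3 -m pendant '-48 -6 0 0 0 0;-48 -6 0 0 0 0;-48 -6 0 0 0 0;-48 -6 0 0 0 0;-29 -2 0 0 0 0;0 0 0 0 0 0;0 0 0 0 0 0'; python3 go.py 535.5 -300.5 50 101.3
```

```text
time_s: 11.7
ee_pos: [535.2, -298.5, 215.9]
ee_rot: [-180.0, -0.1, 101.2]
force: [-1.5, -0.1, -0.1]
gripper_width: 49.8
gripper_force: 0.0
t 11.7 now [ 535.2 -298.5  215.9] [-1.800e+02 -1.000e-01  1.012e+02] q [-30.  21.  81.   0.  78. -41.] F [-1.5 -0.1 -0.1] w 49.8 0.0
move first: [ -2.2   0.  165.9] | rot [-0.03 -0.07 -0.12] | after rot: [-2.000e+00 -1.000e-01  1.659e+02]
```

```bash
python3 -m pendant '-2 0 30 0 0 0;0 0 45 0 0 0;0 0 45 0 0 0;0 0 30 0 0 0;0 0 15 0 0 0;0 0 0 0 0 0;0 0 0 0 0 0'; python3 -m pendant '0 0 0 0 0 0;0 0 0 0 0 0;0 0 0 0 0 0;0 0 0 0 0 0;0 0 0 0 0 0;0 0 0 0 0 0;0 0 0 0 0 0' 5 25;python3 go.py 535.5 -300.5 50 101.3
```

```text
time_s: 12.4
ee_pos: [536.4, -299.5, 52.2]
ee_rot: [180.0, 0.0, 101.3]
force: [0.1, -0.3, 0.7]
gripper_width: 49.9
gripper_force: 0.0
time_s: 13.1
ee_pos: [536.1, -300.6, 51.7]
ee_rot: [180.0, 0.0, 101.2]
force: [-0.5, -0.5, 1.5]
gripper_width: 15.1
gripper_force: 25.0
t 13.1 now [ 536.1 -300.6   51.7] [180.    0.  101.2] q [-30.  28.  95.  -0.  57. -42.] F [-0.5 -0.5  1.5] w 15.1 25.0
move first: [ 0.2 -0.5  1.7] | rot [ 0.02  0.03 -0.06] | after rot: [ 0.2 -0.5  1.7]
```

mid_b gripped at 15.1 mm, 25 N. I lift it high so it clears the standing tubes and carry it to the holder at 102.6°.

```bash
python3 -m pendant '0 0 -25 0 0 0;0 0 -45 0 0 0;0 0 -45 0 0 0;0 0 -45 0 0 0;0 0 -25 0 0 0;20 4 0 0 0 0;45 8 0 0 0 0;45 8 0 0 0 0'; python3 -m pendant '45 7 0 0 0 0;47 8 0 0 0 0;47 8 0 0 0 0;47 8 0 0 0 0;47 8 0 0 0 0;47 8 0 0 0 0;47 8 0 0 0 0;47 8 0 0 0 0';python3 go.py 549.7 251.3 235 162.6
```

```text
time_s: 13.9
ee_pos: [532.9, -186.7, 234.6]
ee_rot: [-179.9, -0.1, 101.1]
force: [0.5, 0.0, -0.1]
gripper_width: 15.1
gripper_force: 25.0
time_s: 14.7
ee_pos: [520.9, 192.8, 234.7]
ee_rot: [-179.8, 0.0, 101.3]
force: [0.8, -0.0, -0.4]
gripper_width: 15.0
gripper_force: 25.0
t 14.7 now [520.9 192.8 234.7] [-179.8    0.   101.3] q [19. 15. 87.  0. 78.  8.] F [ 0.8 -0.  -0.4] w 15.0 25.0
move first: [51.8 39.7 -0.5] | rot [ -0.16  -0.08 -61.32] | after rot: [-9.9 64.5 -0.3]
```

```bash
python3 -m pendant '26 20 0 0 0 0;26 20 0 0 0 -1.8;0 0 0 0 0 -8.5;0 0 0 0 0 -8.5;0 0 0 0 0 -8.5;0 0 0 0 0 -8.5;0 0 0 0 0 -8.5;0 0 0 0 0 -8.5';python3 -m pendant '0 0 0 0 0 -8.5;0 0 0 0 0 0;0 0 0 0 0 0'; python3 go.py 549.7 251.3 170 162.6
python3 - <<'E'
from h import *
for n in ("top","scene","wrist"): cv2.imwrite(f"pics/q1{n}.png",grab_frame(n))
b=cv2.imread("pics/q1scene.png")[130:270,170:310];c=cv2.imread("pics/q1wrist.png")[0:280,160:500]
o=np.zeros((420,800,3),np.uint8); o[:,:420]=cv2.resize(b,(420,420),interpolation=cv2.INTER_CUBIC); o[:313,420:]=cv2.resize(c,(380,313))
cv2.imwrite("pics/q1.png",o)
m=camera_model("wrist"); im=cv2.imread("pics/q1wrist.png").astype(int)
p=proj(m,(563.8,187.8,112)); print("nut pred",p.round(1)); u,v=p.astype(int)
for c,s in blobs(im.max(2)<70,(u-20,v-20,u+20,v+20),50): print(c.round(1),s,onz(m,c,112).round(1))
ms=camera_model("scene")
for a,z,r in ((102.6,106,65),(162.6,106,65),(222.6,176,65)):
    p=(563.8+r*np.cos(np.radians(a)),187.8+r*np.sin(np.radians(a)),z); print(a,'zoom',((proj(ms,p)-[170,130])*3).round(0))
e=state()['ee_pos'];print("foot zoom",((proj(ms,(e[0],e[1],e[2]-45.7))-[170,130])*3).round(0))
E
```

```text
time_s: 15.5
ee_pos: [550.3, 249.6, 234.4]
ee_rot: [-179.9, -0.2, 154.4]
force: [-0.7, 0.9, -0.0]
gripper_width: 15.2
gripper_force: 25.0
time_s: 15.8
ee_pos: [551.0, 249.5, 235.1]
ee_rot: [-179.9, -0.1, 162.4]
force: [-0.5, -0.5, 0.4]
gripper_width: 15.3
gripper_force: 25.0
t 15.8 now [551.  249.5 235.1] [-1.799e+02 -1.000e-01  1.624e+02] q [ 23.  20.  80.   0.  80. -49.] F [-0.5 -0.5  0.4] w 15.3 25.0
move first: [ 1.7  1.4 65.1] | rot [-0.08 -0.11 -0.2 ] | after rot: [ 1.8  1.3 65.1]
nut pred [271.7 211.9]
[271.6 219.5] [  0  11  40  29 760] [572.6 184.5 112. ]
102.6 zoom [132. 280.]
162.6 zoom [224. 295.]
222.6 zoom [288. 168.]
foot zoom [114. 185.]
```

View pics/q1.png

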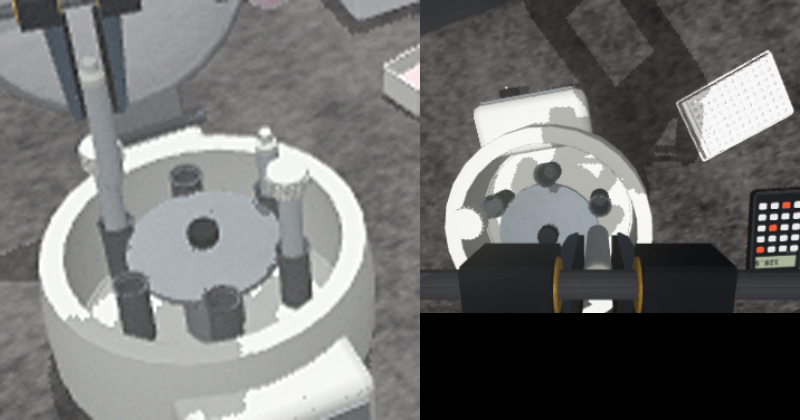

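tall_b is seated (zoom (288,170)), and mid_b hangs vertical over its holder at zoom (132,280). Inserting.

```bash
python3 -m pendant '1.7 1.4 25 0 0 0;0 0 35 0 0 0;0 0 20 0 0 0;0 0 8 0 0 0;0 0 0 0 0 0;0 0 0 0 0 0';python3 go.py 549.7 251.3 101.7 162.6
```

```text
time_s: 16.55
ee_pos: [551.5, 251.5, 149.5]
ee_rot: [179.9, 0.1, 162.5]
force: [-0.5, -0.0, 0.5]
gripper_width: 15.0
gripper_force: 25.0
t 16.55 now [551.5 251.5 149.5] [1.799e+02 1.000e-01 1.625e+02] q [ 23.  22.  89.  -0.  69. -49.] F [-0.5 -0.   0.5] w 15.0 25.0
move first: [ 1.8 -0.8 47.8] | rot [ 0.08  0.09 -0.07] | after rot: [ 1.7 -0.7 47.8]
```

```bash
python3 -m pendant '1.6 -0.5 3 0 0 0;0 0 6 0 0 0;0 0 6 0 0 0;0 0 6 0 0 0;0 0 0 0 0 0';python3 go.py 549.7 251.3 101.7 162.6
```

```text
time_s: 17.05
ee_pos: [548.5, 251.2, 126.2]
ee_rot: [-180.0, -0.1, 162.5]
force: [-0.6, 1.1, -1.4]
gripper_width: 14.9
gripper_force: 25.0
t 17.05 now [548.5 251.2 126.2] [-1.800e+02 -1.000e-01  1.625e+02] q [ 24.  23.  91.   0.  66. -49.] F [-0.6  1.1 -1.4] w 14.9 25.0
move first: [-1.1  0.4 24.5] | rot [-0.04 -0.09 -0.06] | after rot: [-1.1  0.4 24.5]
```

```bash
python3 -m pendant '0 0 8 0 0 0;0 0 8 0 0 0;0 0 6 0 0 0;0 0 0 0 0 0;0 0 2 0 0 0;0 0 0 0 0 0';python3 go.py 549.7 251.3 101.7 162.6; python3 -m pendant '0 0 0 0 0 0;0 0 0 0 0 0;0 0 0 0 0 0;0 0 0 0 0 0' 32
```

```text
time_s: 17.65
ee_pos: [549.0, 251.3, 103.1]
ee_rot: [-180.0, -0.0, 162.6]
force: [0.0, 3.1, -1.4]
gripper_width: 15.1
gripper_force: 25.0
t 17.65 now [549.  251.3 103.1] [-180.    -0.   162.6] q [ 23.  24.  93.   0.  63. -49.] F [ 0.   3.1 -1.4] w 15.1 25.0
move first: [-0.7  0.2  1.4] | rot [-0.   -0.02 -0.05] | after rot: [-0.7  0.2  1.4]
time_s: 18.05
ee_pos: [549.2, 250.9, 103.5]
ee_rot: [-180.0, 0.0, 162.5]
force: [-0.6, 0.1, 0.8]
gripper_width: 32.1
gripper_force: 0.0
```

```bash
python3 -m pendant '0 0 -20 0 0 0;0 0 -35 0 0 0;0 0 -45 0 0 0;0 0 -25 0 0 8.5;0 0 0 0 0 8.5;0 0 0 0 0 8.5;0 0 0 0 0 8.5;0 0 0 0 0 8.5' ; python3 -m pendant '0 0 0 0 0 8.5;0 0 0 0 0 8.5;0 0 0 0 0 1.7;0 0 0 0 0 0' 50; python3 go.py 527 -257 215 101.3
```

```text
time_s: 18.85
ee_pos: [549.1, 251.0, 228.5]
ee_rot: [180.0, 0.0, 119.7]
force: [0.1, 0.3, -0.3]
gripper_width: 32.4
gripper_force: 0.0
time_s: 19.25
ee_pos: [549.1, 251.0, 228.3]
ee_rot: [180.0, 0.0, 101.5]
force: [0.3, -0.4, -0.1]
gripper_width: 50.5
gripper_force: 0.0
t 19.25 now [549.1 251.  228.3] [180.    0.  101.5] q [23. 20. 81. -0. 79. 12.] F [ 0.3 -0.4 -0.1] w 50.5 0.0
move first: [-493.5 -122.7   13.5] | rot [0.   0.02 0.17] | after rot: [-493.9 -121.2   13.3]
```

```bash
python3 -m pendant '-40 -11 0 0 0 0;-47 -11.5 0 0 0 0;-47 -11.5 0 0 0 0;-47 -11.5 0 0 0 0;-47 -11.5 0 0 0 0;-47 -11.5 0 0 0 0;-47 -11.5 0 0 0 0;-47 -11.5 0 0 0 0'; python3 -m pendant '-47 -11.5 0 0 0 0;-47 -11.5 0 0 0 0;-25 -4 0 0 0 0;0 0 0 0 0 0'; python3 go.py 527 -257 35 101.3
```

```text
time_s: 20.05
ee_pos: [531.6, -130.6, 228.6]
ee_rot: [180.0, 0.0, 101.5]
force: [1.0, -0.0, 0.5]
gripper_width: 50.1
gripper_force: 0.0
time_s: 20.45
ee_pos: [528.6, -254.1, 227.9]
ee_rot: [-180.0, 0.1, 101.2]
force: [-0.2, 0.8, -0.9]
gripper_width: 49.7
gripper_force: 0.0
t 20.45 now [ 528.6 -254.1  227.9] [-1.800e+02  1.000e-01  1.012e+02] q [-27.  18.  84.  -0.  78. -38.] F [-0.2  0.8 -0.9] w 49.7 0.0
move first: [ -2.3  -2.  192.9] | rot [-0.02  0.06 -0.07] | after rot: [ -2.5  -2.1 192.9]
```

```bash
python3 -m pendant '-2.4 -2 20 0 0 0;0 0 45 0 0 0;0 0 45 0 0 0;0 0 35 0 0 0;0 0 25 0 0 0;0 0 10 0 0 0;0 0 6 0 0 0;0 0 0 0 0 0'; python3 -m pendant '0 0 0 0 0 0;0 0 0 0 0 0;0 0 0 0 0 0;0 0 0 0 0 0;0 0 0 0 0 0;0 0 0 0 0 0;0 0 0 0 0 0' 5 25;python3 go.py 527 -257 42 101.3
```

```text
time_s: 21.25
ee_pos: [527.9, -253.1, 42.7]
ee_rot: [180.0, 0.0, 101.4]
force: [-0.3, -0.1, 0.1]
gripper_width: 49.9
gripper_force: 0.0
time_s: 21.95
ee_pos: [527.7, -253.6, 42.8]
ee_rot: [180.0, 0.0, 101.3]
force: [0.1, -0.2, 3.0]
gripper_width: 17.8
gripper_force: 25.0
t 21.95 now [ 527.7 -253.6   42.8] [180.    0.  101.3] q [-27.  26. 100.  -0.  54. -38.] F [ 0.1 -0.2  3. ] w 17.8 25.0
move first: [-3.2 -1.3  0.8] | rot [0.03 0.04 0.04] | after rot: [-3.2 -1.3  0.8]
```

short_b gripped at 17.8 mm, and the tube sits −3.2 mm in tool x. I carry it to the back holder at −17.4°.

```bash
python3 -m pendant '0 0 -25 0 0 0;0 0 -45 0 0 0;0 0 -45 0 0 0;0 0 -45 0 0 0;0 0 -28 0 0 0;20 -2 0 0 0 0;45 -5 0 0 0 0;45 -5 0 0 0 0'; python3 -m pendant '46 -5 0 0 0 0;46 -5 0 0 0 0;46 -5 0 0 0 0;46 -5 0 0 0 0;46 -5 0 0 0 0;46 -5 0 0 0 0;20 -3 0 0 0 0;0 0 0 0 0 0'; python3 go.py 622.6 168.7 230 175
```

```text
time_s: 22.75
ee_pos: [493.5, -147.0, 229.9]
ee_rot: [-180.0, -0.0, 101.2]
force: [-0.2, 1.5, -0.3]
gripper_width: 17.9
gripper_force: 25.0
time_s: 23.55
ee_pos: [402.3, 137.8, 230.1]
ee_rot: [-180.0, -0.0, 101.6]
force: [-0.7, -0.5, -0.6]
gripper_width: 17.8
gripper_force: 25.0
t 23.55 now [402.3 137.8 230.1] [-180.    -0.   101.6] q [ 17.   3. 103.   0.  74.   6.] F [-0.7 -0.5 -0.6] w 17.8 25.0
move first: [-14.1 222.   -0. ] | rot [-1.00e-02 -5.00e-02 -7.34e+01] | after rot: [-2.168e+02  5.000e+01  1.000e-01]
```

```bash
python3 -m pendant '0 0 0 0 0 -8.4;0 0 0 0 0 -8.4;0 0 0 0 0 -8.4;0 0 0 0 0 -8.4;0 0 0 0 0 -8.4;0 0 0 0 0 -8.4;0 0 0 0 0 -8.4;0 0 0 0 0 -8.4';python3 -m pendant '0 0 0 0 0 -6.2;-40 9 0 0 0 0;-45 10 0 0 0 0;-45 10 0 0 0 0;-45 10 0 0 0 0;-40 11 0 0 0 0;0 0 0 0 0 0;0 0 0 0 0 0'; python3 go.py 622.6 168.7 140 175
```

```text
time_s: 24.35
ee_pos: [403.8, 134.6, 230.1]
ee_rot: [-180.0, -0.0, 168.8]
force: [0.6, -0.0, -1.0]
gripper_width: 17.9
gripper_force: 25.0
time_s: 25.15
ee_pos: [622.3, 164.6, 228.7]
ee_rot: [-179.9, -0.2, 174.7]
force: [-0.9, -0.7, 0.8]
gripper_width: 17.9
gripper_force: 25.0
t 25.15 now [622.3 164.6 228.7] [-179.9   -0.2  174.7] q [ 14.  24.  75.  -0.  81. -71.] F [-0.9 -0.7  0.8] w 17.9 25.0
move first: [-0.2  4.3 88.7] | rot [-0.08 -0.16 -0.33] | after rot: [ 0.   4.1 88.7]
```

```bash
python3 -m pendant '0 3.5 0 0 0 0;0 0 20 0 0 0;0 0 30 0 0 0;0 0 25 0 0 0;0 0 10 0 0 0;0 0 0 0 0 0'; python3 go.py 622.6 168.7 92.8 175
python3 - <<'E'
from h import *
for n in ("top","scene","wrist"): cv2.imwrite(f"pics/r1{n}.png",grab_frame(n))
b=cv2.imread("pics/r1scene.png")[90:250,170:330];c=cv2.imread("pics/r1wrist.png")[0:280,160:500]
o=np.zeros((480,800,3),np.uint8); o[:,:480]=cv2.resize(b,(480,480),interpolation=cv2.INTER_CUBIC); o[:264,480:]=cv2.resize(c,(320,264))
cv2.imwrite("pics/r1.png",o)
ms=camera_model("scene"); m=camera_model("wrist")
for a,z in ((-17.4,106),(162.6,106),(102.6,158),(222.6,176)):
    p=(563.8+65*np.cos(np.radians(a)),187.8+65*np.sin(np.radians(a)),z); print(a,'zoom',((proj(ms,p)-[170,90])*3).round(0))
E
```

```text
time_s: 25.75
ee_pos: [620.9, 169.2, 144.8]
ee_rot: [-179.9, -0.1, 174.8]
force: [0.7, 0.2, -0.8]
gripper_width: 17.9
gripper_force: 25.0
t 25.75 now [620.9 169.2 144.8] [-1.799e+02 -1.000e-01  1.748e+02] q [ 14.  26.  84.  -0.  71. -71.] F [ 0.7  0.2 -0.8] w 17.9 25.0
move first: [-1.9 -0.2 52. ] | rot [-0.05 -0.13 -0.24] | after rot: [-1.8 -0.3 52. ]
-17.4 zoom [187. 291.]
162.6 zoom [224. 415.]
102.6 zoom [121. 345.]
222.6 zoom [288. 288.]
```

View pics/r1.png

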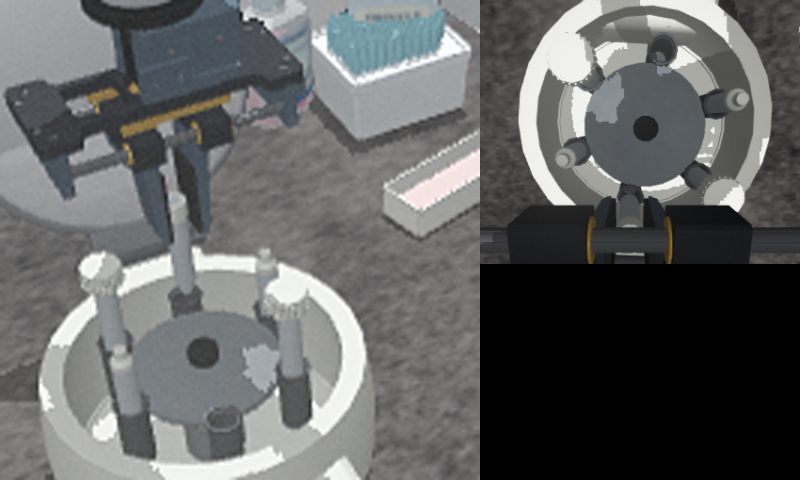

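mid_b stands seated at zoom (121,352), and short_b's foot is above its sleeve at (185,292). Before descending I'll check the height of the gripper body's low corner at zoom (70,195) against tall_a.

Run:
```python
from h import *
from scipy.spatial.transform import Rotation as R
ms=camera_model("scene"); s=state(); r=R.from_euler('xyz',s['ee_rot'],degrees=True).as_matrix()
for b in (-79,-95,-104,-120):
  print(b,(s['ee_pos']+r@[0,0,b])[2].round(0),[((proj(ms,s['ee_pos']+r@np.array([x,y,b]))-[170,90])*3).round(0).tolist() for x in (-20,20) for y in (-89,75,89)])
```

```text
-79 226.0 [[274.0, 109.0], [50.0, 180.0], [30.0, 186.0], [299.0, 138.0], [71.0, 212.0], [50.0, 219.0]]
-95 242.0 [[273.0, 90.0], [46.0, 160.0], [25.0, 167.0], [298.0, 119.0], [66.0, 193.0], [45.0, 200.0]]
-104 251.0 [[272.0, 79.0], [43.0, 149.0], [22.0, 155.0], [297.0, 108.0], [64.0, 181.0], [43.0, 188.0]]
-120 267.0 [[270.0, 59.0], [39.0, 129.0], [18.0, 135.0], [296.0, 88.0], [60.0, 161.0], [38.0, 168.0]]
```

The low corner ends about 188 mm high, above tall_a's 176. I continue the insertion with care.

```bash
python3 -m pendant '-1.8 -0.3 3 0 0 0;0 0 8 0 0 0;0 0 8 0 0 0;0 0 6 0 0 0;0 0 0 0 0 0'; python3 go.py 622.6 168.7 92.8 175
```

```text
time_s: 26.4
ee_pos: [623.4, 168.9, 118.8]
ee_rot: [-180.0, -0.1, 174.8]
force: [0.9, -0.4, -0.5]
gripper_width: 18.0
gripper_force: 25.0
t 26.4 now [623.4 168.9 118.8] [-1.800e+02 -1.000e-01  1.748e+02] q [ 14.  27.  85.  -0.  68. -71.] F [ 0.9 -0.4 -0.5] w 18.0 25.0
move first: [ 0.8 -0.2 26. ] | rot [-0.05 -0.13 -0.25] | after rot: [ 0.8 -0.2 26. ]
```

```bash
python3 -m pendant '0.5 0 8 0 0 0;0 0 8 0 0 0;0 0 0 0 0 0;0 0 5 0 0 0;0 0 0 0 0 0'; python3 -m pendant '0 0 2 0 0 0;0 0 1.5 0 0 0;0 0 0 0 0 0'; python3 go.py 622.6 168.7 92.8 175
```

```text
time_s: 26.9
ee_pos: [623.3, 168.9, 98.7]
ee_rot: [-180.0, -0.1, 174.8]
force: [1.1, -0.4, -0.9]
gripper_width: 18.0
gripper_force: 25.0
time_s: 27.2
ee_pos: [623.6, 169.0, 95.7]
ee_rot: [-180.0, -0.0, 174.8]
force: [0.5, 0.1, -0.7]
gripper_width: 18.3
gripper_force: 25.0
t 27.2 now [623.6 169.   95.7] [-180.    -0.   174.8] q [ 14.  28.  87.  -0.  65. -71.] F [ 0.5  0.1 -0.7] w 18.3 25.0
move first: [ 1.  -0.4  2.9] | rot [-0.01 -0.01 -0.25] | after rot: [ 1.  -0.4  2.9]
```

```bash
python3 -m pendant '0 0 1.5 0 0 0;0 0 0 0 0 0;0 0 1 0 0 0;0 0 0 0 0 0'; python3 -m pendant '0 0 0 0 0 0;0 0 0 0 0 0;0 0 0 0 0 0;0 0 0 0 0 0' 34; python3 -m pendant '0 0 -20 0 0 0;0 0 -40 0 0 0;0 0 -45 0 0 0;0 0 -30 0 0 0;0 0 0 0 0 0'; python3 go.py 509 -167.5 230 101.3
```

```text
time_s: 27.6
ee_pos: [623.6, 169.0, 93.2]
ee_rot: [-180.0, -0.0, 174.8]
force: [0.6, 0.1, -0.6]
gripper_width: 18.4
gripper_force: 25.0
time_s: 28.0
ee_pos: [623.7, 169.0, 93.4]
ee_rot: [-180.0, 0.0, 174.8]
force: [0.4, -0.3, 0.2]
gripper_width: 33.9
gripper_force: 0.0
time_s: 28.5
ee_pos: [626.3, 169.7, 234.2]
ee_rot: [179.8, 0.6, 174.8]
force: [-0.1, 0.9, 0.2]
gripper_width: 33.8
gripper_force: 0.0
t 28.5 now [626.3 169.7 234.2] [179.8   0.6 174.8] q [ 14.  23.  75.  -0.  81. -71.] F [-0.1  0.9  0.2] w 33.8 0.0
move first: [  86.  -346.5    2.1] | rot [ 0.56  0.38 73.45] | after rot: [-307.7 -181.1    4.2]
```

```bash
python3 -m pendant '10 -38 0 0 0 0;11 -45 0 0 0 0;11 -45 0 0 0 0;11 -45 0 0 0 0;11 -45 0 0 0 0;11 -45 0 0 0 0;11 -45 0 0 0 0;10 -38 0 0 0 0'; python3 -m pendant '0 0 0 0 0 8.4;0 0 0 0 0 8.4;0 0 0 0 0 8.4;0 0 0 0 0 8.4;0 0 0 0 0 8.4;0 0 0 0 0 8.4;0 0 0 0 0 8.4;0 0 0 0 0 8.4' 50;python3 -m pendant '0 0 0 0 0 6.2;0 0 0 0 0 0;0 0 0 0 0 0'; python3 go.py 509 -167.5 42 101.3
```

```text
time_s: 29.3
ee_pos: [504.9, -169.5, 227.4]
ee_rot: [-180.0, -0.1, 174.7]
force: [0.8, -0.7, -0.2]
gripper_width: 34.2
gripper_force: 0.0
time_s: 30.1
ee_pos: [505.8, -167.5, 227.3]
ee_rot: [-179.9, -0.1, 107.2]
force: [0.2, 0.2, 0.2]
gripper_width: 50.0
gripper_force: 0.0
time_s: 30.4
ee_pos: [506.0, -167.5, 227.7]
ee_rot: [-179.9, -0.0, 101.5]
force: [-0.4, 1.0, 0.1]
gripper_width: 50.0
gripper_force: 0.0
t 30.4 now [ 506.  -167.5  227.7] [-179.9   -0.   101.5] q [-20.  13.  91.  -0.  76. -31.] F [-0.4  1.   0.1] w 50.0 0.0
move first: [ -0.6   3.1 185.7] | rot [-0.06 -0.03  0.18] | after rot: [ -0.5   2.9 185.7]
```

```bash
python3 -m pendant '-1 2.5 20 0 0 0;0 0 45 0 0 0;0 0 45 0 0 0;0 0 35 0 0 0;0 0 25 0 0 0;0 0 10 0 0 0;0 0 0 0 0 0;0 0 0 0 0 0'; python3 go.py 509 -167.5 42 101.3
```

```text
time_s: 31.2
ee_pos: [510.0, -168.5, 49.4]
ee_rot: [179.9, 0.1, 101.4]
force: [0.4, -0.5, 1.1]
gripper_width: 50.0
gripper_force: 0.0
t 31.2 now [ 510.  -168.5   49.4] [1.799e+02 1.000e-01 1.014e+02] q [-20.  22. 106.  -0.  52. -31.] F [ 0.4 -0.5  1.1] w 50.0 0.0
move first: [ 1.2 -0.8  7.4] | rot [0.1  0.06 0.08] | after rot: [ 1.2 -0.8  7.4]
```

```bash
python3 -m pendant '1.2 0 4 0 0 0;0 0 3 0 0 0;0 0 0 0 0 0'; python3 -m pendant '0 0 0 0 0 0;0 0 0 0 0 0;0 0 0 0 0 0;0 0 0 0 0 0;0 0 0 0 0 0;0 0 0 0 0 0;0 0 0 0 0 0' 5 25;python3 go.py 509 -167.5 42 101.3; python3 -m pendant '0 0 -25 0 0 0;0 0 -45 0 0 0;0 0 -45 0 0 0;0 0 -45 0 0 0;0 0 -28 0 0 0;0 0 0 0 0 0'; python3 go.py 501.8 207.2 230 101.3
```

```text
time_s: 31.5
ee_pos: [508.8, -167.0, 41.6]
ee_rot: [180.0, 0.0, 101.4]
force: [0.2, -0.5, 0.1]
gripper_width: 50.5
gripper_force: 0.0
time_s: 32.2
ee_pos: [508.9, -167.0, 41.4]
ee_rot: [180.0, 0.0, 101.3]
force: [-0.3, 0.5, 0.6]
gripper_width: 18.0
gripper_force: 25.0
t 32.2 now [ 508.9 -167.    41.4] [180.    0.  101.3] q [-19.  23. 106.  -0.  51. -31.] F [-0.3  0.5  0.6] w 18.0 25.0
move first: [-0.5  0.  -0.6] | rot [0.01 0.01 0.05] | after rot: [-0.5  0.  -0.6]
time_s: 32.8
ee_pos: [511.1, -167.8, 234.1]
ee_rot: [179.5, 0.3, 101.3]
force: [0.4, 0.0, -0.1]
gripper_width: 17.8
gripper_force: 25.0
t 32.8 now [ 511.1 -167.8  234.1] [179.5   0.3 101.3] q [-19.  13.  90.  -0.  76. -31.] F [ 0.4  0.  -0.1] w 17.8 25.0
move first: [369.5  64.6   2.8] | rot [0.48 0.29 0.05] | after rot: [369.6  64.3   4.1]
```

```bash
python3 -m pendant '30 5.5 0 0 0 0;47 8.2 0 0 0 0;47 8.2 0 0 0 0;47 8.2 0 0 0 0;47 8.2 0 0 0 0;47 8.2 0 0 0 0;47 8.2 0 0 0 0;40 7 0 0 0 0'; python3 -m pendant '15 3 0 0 0 0;0 0 0 0 0 0;0 0 0 0 0 0'; python3 go.py 501.8 207.2 138 101.3
python3 - <<'E'
from h import *
for n in ("top","scene","wrist"): cv2.imwrite(f"pics/s1{n}.png",grab_frame(n))
m=camera_model("wrist"); ms=camera_model("scene")
b=cv2.imread("pics/s1scene.png")[110:270,170:330];c=cv2.imread("pics/s1wrist.png")[0:280,160:500]
o=np.zeros((480,800,3),np.uint8); o[:,:480]=cv2.resize(b,(480,480),interpolation=cv2.INTER_CUBIC); o[:264,480:]=cv2.resize(c,(320,264))
cv2.imwrite("pics/s1.png",o); e=state()['ee_pos']
f=lambda p:((proj(ms,p)-[170,110])*3).round(0)
for a,z in ((162.6,106),(342.6,141),(102.6,158),(222.6,176)):
    print(a,f((563.8+65*np.cos(np.radians(a)),187.8+65*np.sin(np.radians(a)),z)))
print('foot',f((e[0],e[1],e[2]-35.4)))
E
```

```text
time_s: 33.6
ee_pos: [498.8, 192.4, 227.9]
ee_rot: [-179.9, 0.0, 101.4]
force: [0.7, -0.1, -1.8]
gripper_width: 18.2
gripper_force: 25.0
time_s: 33.9
ee_pos: [499.6, 204.6, 228.4]
ee_rot: [-179.9, 0.1, 101.4]
force: [1.2, -0.6, -0.6]
gripper_width: 18.2
gripper_force: 25.0
t 33.9 now [499.6 204.6 228.4] [-1.799e+02  1.000e-01  1.014e+02] q [21. 14. 90. -0. 76. 10.] F [ 1.2 -0.6 -0.6] w 18.2 25.0
move first: [ 2.3  2.8 90.4] | rot [-0.11  0.08  0.06] | after rot: [ 2.2  2.6 90.4]
162.6 [224. 355.]
342.6 [182. 195.]
102.6 [121. 285.]
222.6 [288. 228.]
foot [216. 258.]
```

View pics/s1.png

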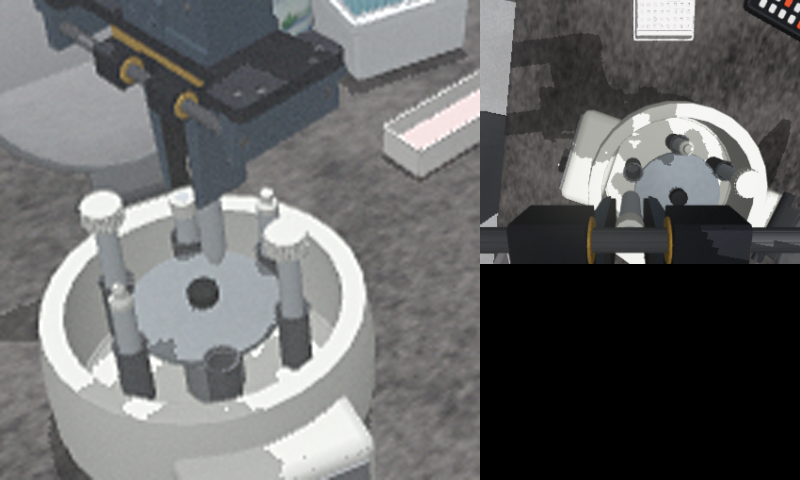

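Short_b is seated (zoom (182,197)). The last sleeve is at (224,356) as predicted, and the foot is at (216,262). Inserting.

```bash
python3 -m pendant '2 2.3 20 0 0 0;0 0 35 0 0 0;0 0 25 0 0 0;0 0 8 0 0 0;0 0 0 0 0 0;0 0 0 0 0 0';python3 go.py 501.8 207.2 91.4 101.3
```

```text
time_s: 34.65
ee_pos: [502.9, 207.9, 142.7]
ee_rot: [179.9, -0.0, 101.3]
force: [-0.3, -0.5, -0.5]
gripper_width: 18.2
gripper_force: 25.0
t 34.65 now [502.9 207.9 142.7] [179.9  -0.  101.3] q [21. 17. 98. -0. 65. 10.] F [-0.3 -0.5 -0.5] w 18.2 25.0
move first: [-0.4 -1.4 51.3] | rot [ 0.14 -0.02  0.  ] | after rot: [-0.4 -1.2 51.3]
```

```bash
python3 -m pendant '-0.4 -1 4 0 0 0;0 0 8 0 0 0;0 0 8 0 0 0;0 0 6 0 0 0;0 0 0 0 0 0'; python3 -m pendant '0 0 8 0 0 0;0 0 8 0 0 0;0 0 0 0 0 0'; python3 go.py 501.8 207.2 91.4 101.3
```

```text
time_s: 35.15
ee_pos: [500.8, 207.3, 114.3]
ee_rot: [-180.0, 0.0, 101.4]
force: [1.0, 0.3, -1.3]
gripper_width: 18.4
gripper_force: 25.0
time_s: 35.45
ee_pos: [500.9, 207.2, 98.1]
ee_rot: [-180.0, 0.0, 101.4]
force: [1.6, -0.5, -2.1]
gripper_width: 17.8
gripper_force: 25.0
t 35.45 now [500.9 207.2  98.1] [-180.     0.   101.4] q [ 21.  20. 101.  -0.  59.  10.] F [ 1.6 -0.5 -2.1] w 17.8 25.0
move first: [-0.1  0.9  6.7] | rot [-0.04  0.04  0.06] | after rot: [-0.1  0.9  6.7]
```

```bash
python3 -m pendant '0 0.5 4 0 0 0;0 0 0 0 0 0;0 0 1.5 0 0 0;0 0 0 0 0 0'; python3 -m pendant '0 0 0 0 0 0;0 0 0 0 0 0;0 0 0 0 0 0;0 0 0 0 0 0' 38; python3 -m pendant '0 0 -20 0 0 0;0 0 -40 0 0 0;0 0 -45 0 0 0;0 0 -40 0 0 0;-45 0 0 0 0 0;-45 0 0 0 0 0;-45 0 0 0 0 0;-45 0 0 0 0 0'; python3 -m pendant '-45 -20 0 0 0 0;-45 -20 0 0 0 0;-45 -20 0 0 0 0;-45 -20 0 0 0 0;0 0 0 0 0 0;0 0 0 0 0 0'
python3 - <<'E'
from h import *
for n in ("top","scene"): cv2.imwrite(f"pics/f{n}.png",grab_frame(n))
a=cv2.imread("pics/ftop.png")[140:250,185:295]; b=cv2.imread("pics/fscene.png")[150:270,170:310]
o=np.zeros((400,800,3),np.uint8); o[:330,:330]=cv2.resize(a,(330,330),interpolation=cv2.INTER_CUBIC); o[:,333:799]=cv2.resize(b,(466,400),interpolation=cv2.INTER_CUBIC)
cv2.imwrite("pics/f.png",o)
ms=camera_model("scene");mt=camera_model("top")
for a,z in ((42.6,176),(102.6,158),(162.6,141),(222.6,176),(282.6,158),(342.6,141)):
    p=(563.8+65*np.cos(np.radians(a)),187.8+65*np.sin(np.radians(a)),z); print(a,((proj(ms,p)-[170,150])*466/140+[333,0]).round(0),((proj(mt,p)-[185,140])*3).round(0))
E
```

```text
time_s: 35.85
ee_pos: [501.3, 207.5, 93.8]
ee_rot: [-180.0, 0.0, 101.4]
force: [0.9, 0.4, -1.3]
gripper_width: 17.9
gripper_force: 25.0
time_s: 36.25
ee_pos: [501.4, 207.5, 93.9]
ee_rot: [-180.0, 0.0, 101.4]
force: [0.1, -0.5, 0.4]
gripper_width: 38.4
gripper_force: 0.0
time_s: 37.05
ee_pos: [536.9, 29.5, 239.1]
ee_rot: [180.0, 0.0, 101.4]
force: [0.1, 0.5, -0.3]
gripper_width: 37.9
gripper_force: 0.0
time_s: 37.65
ee_pos: [493.5, -161.9, 238.8]
ee_rot: [180.0, -0.0, 101.2]
force: [0.6, -1.2, 0.9]
gripper_width: 38.0
gripper_force: 0.0
42.6 [446.  91.] [81. 84.]
102.6 [467. 183.] [ 61. 173.]
162.6 [576. 220.] [128. 239.]
222.6 [652. 120.] [205. 216.]
282.6 [630.  76.] [236. 131.]
342.6 [535.  83.] [180.  70.]
```

View pics/f.png

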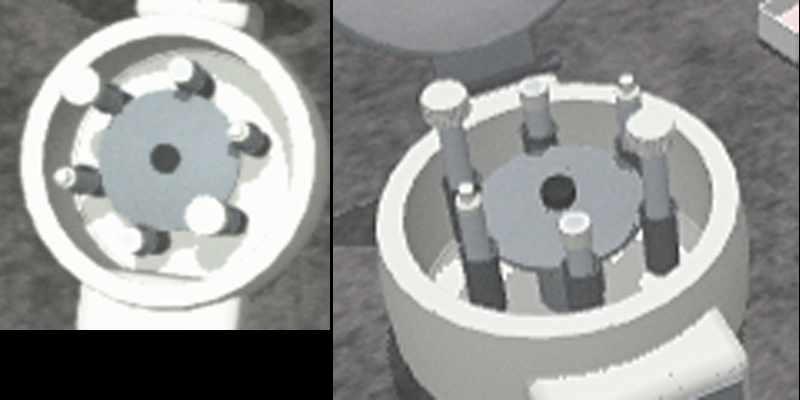

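All six tube tops are within 6 zoomed pixels of their seated predictions. In scene zoom: talls (445,90) and (650,120), mids (466,188) and (627,82), shorts (575,222) and (535,87). Each kind stands opposite its match and the gripper is clear.

```bash
python3 -c "from workcell import *; print(job_done())"
```

```text
the job is handed in; nothing more can be done
None
```

All four tubes are seated in the rotor with each kind opposite its match, everything is released, and the job was handed in at about 38 s of the 112 s limit; the verdict was not shown.

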